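# Find the heavier pressing weight and hold it ready over the boards

## Task

Two look-alike steel weights stand on the cork mat, and the sheets between the plywood boards need the heavier one: lift each in turn by its black knob clear of the mat to feel its weight, always standing the one upright on the mat again, never dropping it, before you take the other. Leave the lighter one standing on the mat and finish holding the heavier one, upright and still, a few centimetres above the middle of the top board without touching it; keep holding it there while I square the sheets. Leave the tumbler, the coffee cup and the jar lid where they are.

Things in the scene. Friction and masses are not known exactly. Their poses are not given: they have to be found in the camera images.
- weight_a_mid (a point): one of two look-alike pressing weights on the mat, 94 mm high: bright round steel body 64 mm across, its top 52 mm up; on a neck above it a black round knob 30 mm across, 64 to 94 mm up, gripped from above. Point: on its axis, half-way up (47 mm; knob's middle 32 mm higher). z up. 0.3 to 0.85 kg; one is at least 0.18 kg heavier, by a metal slug shut inside: either one by chance
- weight_b_mid (a point): one of two look-alike pressing weights on the mat, 94 mm high: bright round steel body 64 mm across, its top 52 mm up; on a neck above it a black round knob 30 mm across, 64 to 94 mm up, gripped from above. Point: on its axis, half-way up (47 mm; knob's middle 32 mm higher). z up. 0.3 to 0.85 kg; one is at least 0.18 kg heavier, by a metal slug shut inside: either one by chance
- mat: fixed cork mat on the table, 150 mm (its x) by 260 mm (its y), 5 mm thick; origin at the centre of its underside, z up. The two weights stand on it side by side along its y axis, 100 mm or more apart between centres
- stack_top (a point): centre of the upper face of the top board of the pressing stack: two plywood boards 170 mm (x) by 240 mm (y) with sheets of paper between, 33 mm high in all, fixed; z up
- stack: the pressing stack itself, same axes; origin at the centre of its underside, on the table
- tumbler: bystander: loose blue plastic tumbler, open, 82 mm across the rim and 150 mm high; origin at the centre of its underside
- coffee_cup: bystander: loose paper cup with cardboard sleeve and black lid, 86 mm across and 126 mm high; origin at the centre of its underside
- jar_lid: bystander: loose black square blender-jar lid lying like a shallow dish, 105 by 105 mm, 22 mm high, with a clear plug in it; origin at the centre of its underside
Mind the look-alikes: they are no part of the job. What is shaped like the part that bears weight_b_mid but blue is not meant.

How it is judged:
By the outcome, as a careful person would: the job done as asked, in the order asked, and still so for the second after the job is handed in, while the arm keeps its last pose, push and grip.
It also fails if it takes over 64 s, if anything falls off the work surface, if the arm or the gripper's body presses on something with over 40 N, if the wrist force passes 120 N, or if a joint passes its speed limit or range.

## Robot

A 6-joint arm with a two-finger parallel gripper is mounted at the origin on the work surface. World frame = base frame: x ahead of the robot, y to its left, z up, the work surface at z = 0. Lengths are in m, angles in rad, forces in N, time in s.
With the tool pointing down it reaches from about 0.375 to 0.9 m from the base axis. Payload 3.1 kg.
Tool frame: the origin (TCP) lies where the fingers leave the gripper's body, on its centre line; the fingertips stand 73 mm ahead of it and the grasp point (between the pads) lies 54 mm ahead of it; z points along the fingers, y is the line along which they close (so a half turn about z gives the same grasp; the last joint's range is limited). The gripper opens to 85 mm and grips with 20 to 120 N. Pads are 22 mm wide; open, the fingers measure 114 mm over their backs; the gripper's body (76 mm by 85 mm) begins 54 mm behind the grasp point. The pads swing forward as they close: fully open they stand 13 mm farther back than shut.
Start: joints at [-1.325, 0.527, 1.433, -0, 1.181, -0.178], TCP at [0.258, -0.569, 0.304] pointing down, gripper open.
Joint ranges: [-3.08, 3.08], [-0.75, 2.2], [0.22, 2.44], [-1.43, 4.57], [0, 2.65], [-2.85, 2.85]. Speed limits (rad/s): [2.79, 2.79, 3.14, 3.14, 3.14, 3.14].

## Interface

Orientations are given as a unit quaternion [x, y, z, w].
In Python, from station import manip gives the robot as it stands.
- The arm moves only by the shell command python3 -m crank 'ROWS' [FORCE]. ROWS is JSON, a list of rows, each an object with "dp": the shift along the tool's x, y, z normalised to -1 to 1, where 1 is 50 cm, a list of three; "delta_rot": the turn, a rotation vector about the tool's x, y, z normalised to -1 to 1, where 1 is 2 pi rad, a list of three; "fingers": the opening, from -1 (shut) to 1 (fully open). A call has 1 to 12 rows; each row shifts and turns the commanded pose from where the row before left it, along the tool's axes as they then stand; what a row does not reach is not made up. A row lasts 1/12 s, in which the tool goes at most 41.7 mm and 7.16 degrees, less where a joint would pass 70% of its speed; a pose out of reach is approached as far as the arm can. A call with a number of a shift or a turn outside -1 to 1 is refused whole. A call with a gripper value outside its range is refused whole. The fingers move at their own pace and stop on an object; FORCE is the grip in N (left out, the last holds). Time passes only in rows, so rows that do not move let the fingers close. It gives the time, the measured TCP pose, the force, the opening and the grip force at its end, in the units of the state.
- manip.sense(): the state, without advancing time (a new reading comes with each control period).
- manip.snapshot(name): name is "side" or "top"; returns (picture, depth): 384x512x3 uint8, red, green, blue; 384x512 float32, m along the optical axis (not along the pixel's ray), 0 where there is no reading.
- manip.camera_model(name): a dict with "fx", "fy", "cx", "cy" (pixels), "k1" (the pictures are not rectified: a ray, as slopes to the right and down, at radius r is drawn at 1 + k1 r^2 times it, then the intrinsics apply), "origin" and "attitude" of the camera in the world. Camera axes: x right, y up, looking along -z (the intrinsics and any distortion apply to the point x, -y, -z); pixel columns grow to the right and rows downward; lengths in m; the calibration is good to about 2 mm. A picture is of the moment at which its call begins. camera_model takes no time and is no camera call.
- manip.sign_off(): hands the job in; it is judged then, once.
The state is a dict: "t": time; "q": joint angles; "qd": joint speeds; "tau": joint torques, N m; "tcp_pos": TCP position; "tool_rot": TCP orientation; "force": force on the tool from outside, world axes, zero at the start; "ft_torque": the same for the moment, N m; "finger_gap": opening from 0.0 (shut) to 1.0 (fully open); "gripper_force": force on a finger pad.
Only numpy, scipy, OpenCV 4.12 (cv2) and the standard library are available. Lean on these libraries where they do the work, as an engineer would, in place of code of your own. Each camera call takes 0.05 s, during which the arm holds its last target. There are 200 camera calls.

## Working session

There is one attempt and no reset: what is moved stays moved. The work goes in short steps, Python scripts to look and compute and a shell command to move; the robot and the scene stay as the last step left them, time stands still between calls to the robot, and variables do not carry over. Pictures are saved under pics/ and viewed, at most 10 in all, crops included, and the job is handed in when it is done.

```bash
mkdir -p pics
cat > h.py <<'E'
import numpy as np, cv2
from scipy.spatial.transform import Rotation as R
from station import manip
def att(m):
    a=np.array(m["attitude"],float)
    return R.from_quat(a).as_matrix() if a.size==4 else a.reshape(3,3)
def shot(n,f):
    p,d=manip.snapshot(n); cv2.imwrite(f"pics/{f}.png",p[:,:,::-1]); np.save(f"{f}.npy",d); return p,d
def ray(n,u,v):
    m=manip.camera_model(n); x=(u-m["cx"])/m["fx"]; y=(v-m["cy"])/m["fy"]
    a,b=x,y
    for _ in range(20):
        s=1+m["k1"]*(a*a+b*b); a,b=x/s,y/s
    return np.array(m["origin"]),att(m)@np.array([a,-b,-1])
def pt(n,u,v,d):
    o,r=ray(n,u,v); return o+r*d
def tri(a,b):
    (o1,r1),(o2,r2)=ray("side",*a),ray("top",*b)
    s=np.linalg.lstsq(np.c_[r1,-r2],o2-o1,rcond=None)[0]
    p,q=o1+s[0]*r1,o2+s[1]*r2
    return (p+q)/2,np.linalg.norm(p-q)
E
python3 - <<'E'
from h import *
for n in("side","top"):
    shot(n,n+"0"); print(n,manip.camera_model(n))
print(manip.sense())
E
```

```text
side {'fx': 384.36212937111253, 'fy': 384.36212937111253, 'cx': 263.0745068401183, 'cy': 194.92625715051568, 'k1': -0.0711225051989685, 'origin': array([0.39462218, 0.67966297, 0.56538698]), 'attitude': array([-0.04834909,  0.47344395,  0.87500516, -0.08876461])}
top {'fx': 454.47410623715734, 'fy': 454.47410623715734, 'cx': 255.27676371922004, 'cy': 191.48947646655625, 'k1': -0.15121647257922372, 'origin': array([ 0.46873443, -0.05724435,  1.38996579]), 'attitude': array([ 0.01696597, -0.02823931, -0.69723116,  0.71608896])}
{'t': 0.1, 'q': array([-1.32449521e+00,  5.28393729e-01,  1.43377245e+00, -6.55632549e-06,
        1.18141062e+00, -1.78486146e-01]), 'qd': array([ 1.17994323e-03, -7.92980769e-04, -3.54722904e-03,  3.06991902e-04,
       -5.01143571e-05, -1.57495361e-03]), 'tau': array([-8.45381851e-05, -4.43304527e+01, -1.78587377e+01, -1.18114808e-04,
        3.89904308e-03,  1.95861247e-05]), 'tcp_pos': array([ 0.25748792, -0.56894205,  0.30301927]), 'tool_rot': array([ 9.77528394e-01,  2.10801460e-01, -3.66620683e-05, -9.91400730e-04]), 'force': array([ 0.11882439,  0.89006324, -0.17125364]), 'ft_torque': array([ 0.00339522, -0.00195684,  0.0139412 ]), 'gripper_force': 0.0, 'finger_gap': 0.9994807446434262}
```

View pics/side0.png

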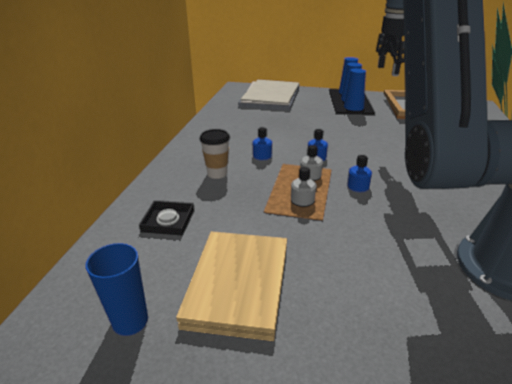

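View pics/top0.png

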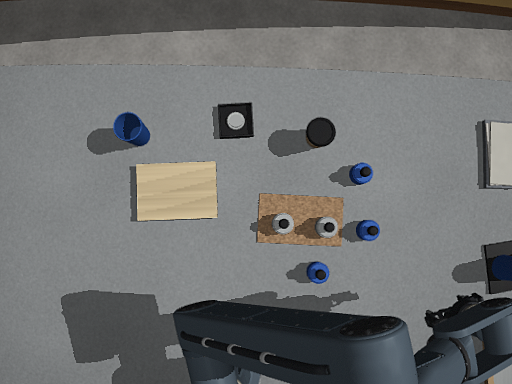

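The side view shows the mat with two steel weights, knobs near (304,173) and (312,150). In the top view the knobs are near (284,224) and (329,227), with the board around (177,191). Three blue look-alikes stand around the mat. I'll enlarge both views to read the pixels.

Run:
```python
import cv2
a=cv2.imread("pics/side0.png")[120:220,250:380]; b=cv2.imread("pics/top0.png")[180:280,250:380]
cv2.imwrite("pics/crop0.png",cv2.resize(cv2.vconcat([a,b]),None,fx=3,fy=3,interpolation=cv2.INTER_CUBIC)[:600])
```

```text
(no output)
```

View pics/crop0.png

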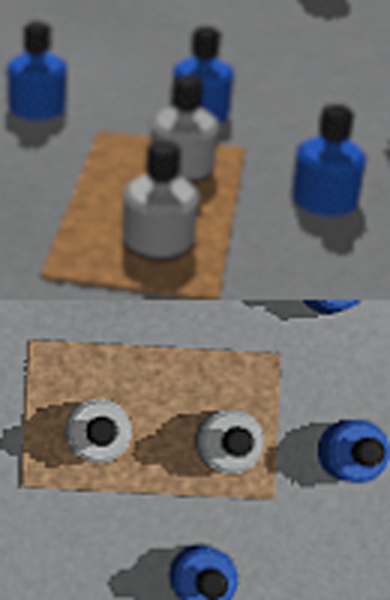

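The crop shows the two knobs cleanly, about 8 px across. I'll triangulate them along with the mat and board corners.

Run:
```python
from h import *
np.set_printoptions(precision=4,suppress=True)
K={"near":((304.7,173.5),(283.7,223.7)),"far":((312.3,151),(329,226.7)),
"mat1":((250+97/3,120+132/3),(250+281/3,180+52/3)),"mat2":((250+245/3,120+148/3),(250+275/3,180+199/3)),
"mat3":((250+222/3,120+297/3),(250+20/3,180+187/3)),"mat4":((250+42/3,120+277/3),(259,193.5)),
"st1":((208,233),(216,161.5)),"st2":((288,237),(217,219)),"st3":((275,332),(138,221)),"st4":((183,324),(136,163))}
for k,(a,b) in K.items(): print(k,*tri(a,b))
d=np.load("top0.npy"); ds=np.load("side0.npy")
for n,u,v in(("near",284,224),("far",329,227),("stack",177,191),("mat",300,205)): print(n,pt("top",u,v,d[v,u]))
# knob centroid from top image by dark threshold
g=cv2.imread("pics/top0.png").max(2)
for u,v in((284,224),(329,227)):
    w=g[v-8:v+9,u-8:u+9]<50; y,x=np.nonzero(w); print("dark",x.mean()+u-8,y.mean()+v-8,len(x))
for n,D,(u0,u1,v0,v1) in(("stack top",d,(140,213,167,216)),):
    P=np.array([pt("top",u,v,D[v,u]) for u in range(100,260) for v in range(140,240) if D[v,u]>0])
    P=P[(abs(P[:,2]-.033)<.012)]; print(n,len(P),P.min(0),P.max(0),P.mean(0))
    x,y=P[:,0],P[:,1]
    print(cv2.minAreaRect(P[:,:2].astype(np.float32)))
P=np.array([pt("top",u,v,d[v,u]) for u in range(240,360) for v in range(190,250) if d[v,u]>0])
for c in(1,):
    Q=P[P[:,2]>.075]; m=Q[:,1]>np.median(Q[:,1]); print(Q[m].mean(0),Q[~m].mean(0),len(Q),Q.max(0))
    for s in(m,~m):
        q=Q[s]; print(q.mean(0),np.ptp(q,axis=0),len(q))
# tool-down check
s=manip.sense(); print(R.from_quat(s["tool_rot"]).as_matrix())
```

```text
near [ 0.4615 -0.1612  0.0826] 0.0013468782636067017
far [ 0.4553 -0.293   0.0815] 0.0024331158035760274
mat1 [ 0.5469 -0.3522 -0.0015] 0.001131992705568078
mat2 [ 0.3959 -0.3485 -0.0011] 0.0008249051025037837
mat3 [ 0.4017 -0.0865  0.0038] 0.0026081994551471087
mat4 [ 0.5514 -0.0899 -0.0001] 0.0015845615556556356
st1 [0.6478 0.0444 0.0232] 0.007219554827177819
st2 [0.4714 0.0343 0.033 ] 0.0015459297401027128
st3 [0.4576 0.2742 0.0223] 0.00013347211871618086
st4 [0.6265 0.287  0.0156] 0.01655931009132842
near [ 0.4614 -0.1607  0.0992]
far [ 0.4559 -0.2896  0.1002]
stack [0.5512 0.1573 0.0302]
mat [ 0.52   -0.2159  0.0058]
dark 283.2133333333333 223.30666666666667 75
dark 328.5974025974026 226.9090909090909 77Traceback (most recent call last):
  File "<stdin>", line 15, in <module>
  File "h.py", line 16, in pt
    o,r=ray(n,u,v); return o+r*d
        ~~~^^^^^^^
  File "h.py", line 10, in ray
    m=manip.camera_model(n); x=(u-m["cx"])/m["fx"]; y=(v-m["cy"])/m["fy"]
ValueError: time passes only in moves, steps and waits
```

```bash
sed -i 's/^def ray/C={n:manip.camera_model(n) for n in ("side","top")}\ndef ray/; s/m=manip.camera_model(n); x=/m=C[n]; x=/' h.py
python3 - <<'E'
from h import *
np.set_printoptions(precision=4,suppress=True)
d=np.load("top0.npy")
P=np.array([pt("top",u,v,d[v,u]) for u in range(137,218) for v in range(155,228) if d[v,u]>0])
P=P[(abs(P[:,2]-.033)<.01)]; print(len(P),P.mean(0),cv2.minAreaRect(P[:,:2].astype(np.float32)))
c=[]
for u,v in((216,161.5),(217,219),(138,221),(136,163)):
    o,r=ray("top",u,v); c.append(o+r*(.033-o[2])/r[2])
print(np.array(c),np.mean(c,0))
P=np.array([pt("top",u,v,d[v,u]) for u in range(240,345) for v in range(190,250) if d[v,u]>0])
Q=P[P[:,2]>.09]; m=Q[:,1]>-.22
for s in(m,~m): q=Q[s]; print(q.mean(0),np.ptp(q,axis=0),q[:,:2].min(0)/2+q[:,:2].max(0)/2,len(q))
for u,v in((283.5,223.5),(328.8,226.8)):
    o,r=ray("top",u,v); print("knob top plane",o+r*(.099-o[2])/r[2])
s=manip.sense(); print(R.from_quat(s["tool_rot"]).as_matrix())
# other decoys
for u,v in((318,273),(372,231),(366,173)):print(pt("top",u,v,d[v,u]))
E
```

```text
4495 [0.5522 0.1596 0.0328] ((0.5528047680854797, 0.16087672114372253), (0.17173051834106445, 0.24139612913131714), 3.651841640472412)
[[0.643  0.0426 0.033 ]
 [0.4706 0.0342 0.033 ]
 [0.4577 0.2716 0.033 ]
 [0.6324 0.2852 0.033 ]] [0.5509 0.1584 0.033 ]
[ 0.463  -0.1602  0.0979] [0.0259 0.0287 0.0139] [ 0.4628 -0.161 ] 86
[ 0.4553 -0.2895  0.0982] [0.0287 0.0294 0.0137] [ 0.4558 -0.2899] 86
knob top plane [ 0.4628 -0.1593  0.099 ]
knob top plane [ 0.4564 -0.2892  0.099 ]
[[ 0.9111  0.4121 -0.0005]
 [ 0.4121 -0.9111  0.0019]
 [ 0.0003 -0.002  -1.    ]]
[ 0.3237 -0.262   0.0933]
[ 0.4469 -0.4163  0.0956]
[ 0.6142 -0.3961  0.0974]
```

Heights check out: knob tops at 0.098 and stack top at 0.033, with sizes matching. I'll go above the far weight first.

```bash
python3 -m crank '[{"dp":[0.059,-0.0345,0],"delta_rot":[0,0,0],"fingers":1},{"dp":[0.059,-0.0345,0],"delta_rot":[0,0,0],"fingers":1},{"dp":[0.059,-0.0345,0],"delta_rot":[0,0,0],"fingers":1},{"dp":[0.059,-0.0345,0],"delta_rot":[0,0,0],"fingers":1},{"dp":[0.059,-0.0345,0],"delta_rot":[0,0,0],"fingers":1},{"dp":[0.059,-0.0345,0],"delta_rot":[0,0,0],"fingers":1},{"dp":[0.059,-0.0345,0],"delta_rot":[0,0,0],"fingers":1},{"dp":[0.059,-0.0345,0],"delta_rot":[0,0,0],"fingers":1},{"dp":[0.059,-0.0345,0],"delta_rot":[0,0,0],"fingers":1},{"dp":[0.059,-0.0345,0],"delta_rot":[0,0,0],"fingers":1},{"dp":[0,0,0.05],"delta_rot":[0,0,0],"fingers":1},{"dp":[0,0,0.05],"delta_rot":[0,0,0],"fingers":1}]' 40
cat > go.py <<'E'
import sys
from h import *
np.set_printoptions(precision=4,suppress=True)
s=manip.sense(); M=R.from_quat(s["tool_rot"]).as_matrix()
t=np.array([float(a) for a in sys.argv[1:4]])
print("t",s["t"],"tcp",s["tcp_pos"],"zaxis",M[:,2],"F",s["force"],"gap",s["finger_gap"],s["gripper_force"])
print("dp total (units):",M.T@(t-s["tcp_pos"])/.5)
E
python3 go.py .4555 -.2903 .138
```

```text
t: 1.1
tcp_pos: [0.4571, -0.2891, 0.2546]
tool_rot: [0.977, 0.213, 0.001, 0.002]
force: [0.5, -0.5, -0.1]
finger_gap: 1.004
gripper_force: 0.0
t 1.1 tcp [ 0.4571 -0.2891  0.2546] zaxis [ 0.0032 -0.0029 -1.    ] F [ 0.521  -0.4819 -0.1452] gap 1.0038895760062898 0.0
dp total (units): [-0.0043 -0.0001  0.2333]
```

```bash
python3 -m crank '[{"dp":[-0.003,0,0.045],"delta_rot":[0,0,0],"fingers":1},{"dp":[0,0,0.045],"delta_rot":[0,0,0],"fingers":1},{"dp":[0,0,0.04],"delta_rot":[0,0,0],"fingers":1},{"dp":[0,0,0.03],"delta_rot":[0,0,0],"fingers":1},{"dp":[0,0,0],"delta_rot":[0,0,0],"fingers":1},{"dp":[0,0,0],"delta_rot":[0,0,0],"fingers":1}]'
python3 go.py .4555 -.2903 .138
python3 - <<'E'
from h import *
a,_=shot("side","s1"); b,_=shot("top","t1")
z=[cv2.resize(x[:,:,::-1],None,fx=3,fy=3,interpolation=cv2.INTER_CUBIC) for x in (a[100:220,250:380],b[180:280,250:380])]
cv2.imwrite("pics/crop1.png",cv2.hconcat([z[0][:300],z[1]]))
E
```

```text
t: 1.6
tcp_pos: [0.4535, -0.2909, 0.1731]
tool_rot: [0.978, 0.211, -0.001, -0.001]
force: [-0.6, -0.7, 0.2]
finger_gap: 0.999
gripper_force: 0.0
t 1.6 tcp [ 0.4535 -0.2909  0.1731] zaxis [-0.0019  0.0019 -1.    ] F [-0.6348 -0.6587  0.1606] gap 0.9994785234126872 0.0
dp total (units): [0.0041 0.0007 0.0702]
```

View pics/crop1.png

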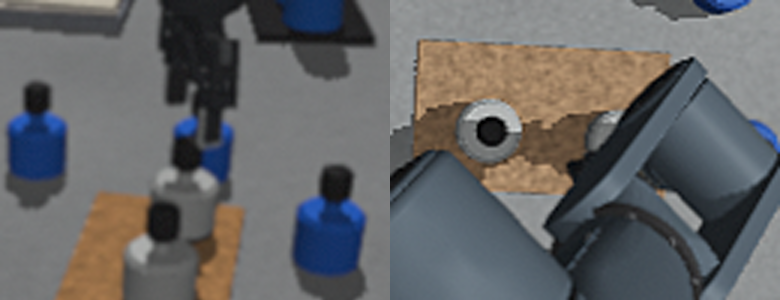

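The side crop shows the two finger tips at about (175,100) and (210,140), straddling the far knob at (187,153), which is as expected. I'll descend and close.

```bash
python3 -m crank '[{"dp":[0.003,0.001,0.03],"delta_rot":[0,0,0],"fingers":1},{"dp":[0,0,0.025],"delta_rot":[0,0,0],"fingers":1},{"dp":[0,0,0.015],"delta_rot":[0,0,0],"fingers":1},{"dp":[0,0,0],"delta_rot":[0,0,0],"fingers":1},{"dp":[0,0,0],"delta_rot":[0,0,0],"fingers":1},{"dp":[0,0,0],"delta_rot":[0,0,0],"fingers":1}]'
python3 go.py .4555 -.2903 .138
```

```text
t: 2.2
tcp_pos: [0.4559, -0.2915, 0.1398]
tool_rot: [0.978, 0.211, 0.0, 0.001]
force: [0.2, -0.4, 0.1]
finger_gap: 0.994
gripper_force: 0.0
t 2.2 tcp [ 0.4559 -0.2915  0.1398] zaxis [ 0.0012 -0.0011 -1.    ] F [ 0.2167 -0.3992  0.1383] gap 0.9943114062139797 0.0
dp total (units): [ 0.0003 -0.0025  0.0036]
```

Close on the knob with a gentle but sure 40 N.

```bash
python3 -m crank '[{"dp":[0,0,0],"delta_rot":[0,0,0],"fingers":-1},{"dp":[0,0,0],"delta_rot":[0,0,0],"fingers":-1},{"dp":[0,0,0],"delta_rot":[0,0,0],"fingers":-1},{"dp":[0,0,0],"delta_rot":[0,0,0],"fingers":-1},{"dp":[0,0,0],"delta_rot":[0,0,0],"fingers":-1},{"dp":[0,0,0],"delta_rot":[0,0,0],"fingers":-1},{"dp":[0,0,0],"delta_rot":[0,0,0],"fingers":-1},{"dp":[0,0,0],"delta_rot":[0,0,0],"fingers":-1}]' 45
```

```text
t: 2.87
tcp_pos: [0.4554, -0.2908, 0.1392]
tool_rot: [0.978, 0.211, -0.0, -0.0]
force: [-0.6, 1.9, 5.1]
finger_gap: 0.331
gripper_force: 44.4
```

```bash
python3 go.py .4555 -.2903 .138
```

```text
t 2.8667 tcp [ 0.4554 -0.2908  0.1392] zaxis [-0.0003  0.0005 -1.    ] F [-0.5844  1.9389  5.1028] gap 0.33149448393559333 44.355921666137874
dp total (units): [ 0.0006 -0.0009  0.0023]
```

```bash
python3 -m crank '[{"dp":[0,0,-0.01],"delta_rot":[0,0,0],"fingers":-1},{"dp":[0,0,-0.02],"delta_rot":[0,0,0],"fingers":-1},{"dp":[0,0,-0.03],"delta_rot":[0,0,0],"fingers":-1},{"dp":[0,0,-0.03],"delta_rot":[0,0,0],"fingers":-1},{"dp":[0,0,-0.01],"delta_rot":[0,0,0],"fingers":-1},{"dp":[0,0,0],"delta_rot":[0,0,0],"fingers":-1},{"dp":[0,0,0],"delta_rot":[0,0,0],"fingers":-1},{"dp":[0,0,0],"delta_rot":[0,0,0],"fingers":-1},{"dp":[0,0,0],"delta_rot":[0,0,0],"fingers":-1},{"dp":[0,0,0],"delta_rot":[0,0,0],"fingers":-1},{"dp":[0,0,0],"delta_rot":[0,0,0],"fingers":-1}]'
```

```text
t: 3.78
tcp_pos: [0.4553, -0.2909, 0.1883]
tool_rot: [0.978, 0.211, -0.0, -0.001]
force: [-0.3, 0.4, -3.4]
finger_gap: 0.335
gripper_force: 44.9
```

```bash
python3 - <<'E'
from h import *
F=[]
for i in range(4):
    a,_=manip.snapshot("side"); s=manip.sense(); F.append([s["force"][2],s["tcp_pos"][2],s["gripper_force"],s["finger_gap"],*s["ft_torque"][:2],s["tau"][1]])
print(np.round(F,3))
cv2.imwrite("pics/s2.png",cv2.resize(a[80:220,230:380,::-1],None,fx=3,fy=3,interpolation=cv2.INTER_CUBIC))
E
python3 go.py .4555 -.2903 .139
```

```text
[[-5.0380e+00  1.8800e-01  4.4940e+01  3.3100e-01  1.0000e-03  1.7000e-02
  -4.2338e+01]
 [-3.1380e+00  1.8900e-01  4.4941e+01  3.3200e-01  4.1000e-02  1.1000e-02
  -4.2315e+01]
 [-4.3810e+00  1.8900e-01  4.4941e+01  3.3200e-01 -4.0000e-02 -1.0000e-03
  -4.2302e+01]
 [-3.5220e+00  1.8900e-01  4.4941e+01  3.3400e-01  1.6000e-02  2.0000e-02
  -4.2297e+01]]
t 3.9833 tcp [ 0.4555 -0.2911  0.1887] zaxis [-0.0002  0.0002 -1.    ] F [-0.7787 -0.0745 -3.5224] gap 0.334425059377522 44.94084996404126
dp total (units): [ 0.0007 -0.0014  0.0994]
```

View pics/s2.png

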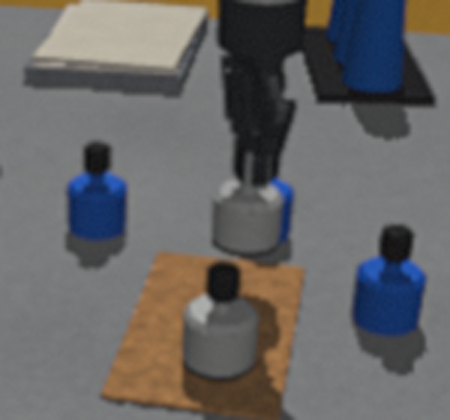

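The picture shows the far weight hanging upright with its body at (247,218), clear of the mat. It reads about 4.0 N, or 0.41 kg. I'll stand it back.

```bash
python3 -m crank '[{"dp":[0,0,0.02],"delta_rot":[0,0,0],"fingers":-1},{"dp":[0,0,0.025],"delta_rot":[0,0,0],"fingers":-1},{"dp":[0,0,0.02],"delta_rot":[0,0,0],"fingers":-1},{"dp":[0,0,0.015],"delta_rot":[0,0,0],"fingers":-1},{"dp":[0,0,0.008],"delta_rot":[0,0,0],"fingers":-1},{"dp":[0,0,0.005],"delta_rot":[0,0,0],"fingers":-1},{"dp":[0,0,0.003],"delta_rot":[0,0,0],"fingers":-1},{"dp":[0,0,0.002],"delta_rot":[0,0,0],"fingers":-1},{"dp":[0,0,0],"delta_rot":[0,0,0],"fingers":-1},{"dp":[0,0,0],"delta_rot":[0,0,0],"fingers":-1},{"dp":[0,0,0],"delta_rot":[0,0,0],"fingers":-1},{"dp":[0,0,0],"delta_rot":[0,0,0],"fingers":-1}]'
```

```text
t: 4.98
tcp_pos: [0.4556, -0.2913, 0.1403]
tool_rot: [0.978, 0.211, 0.0, 0.0]
force: [0.2, -0.1, -4.2]
finger_gap: 0.332
gripper_force: 44.9
```

```bash
python3 -m crank '[{"dp":[0,0,0.002],"delta_rot":[0,0,0],"fingers":-1},{"dp":[0,0,0.001],"delta_rot":[0,0,0],"fingers":-1},{"dp":[0,0,0],"delta_rot":[0,0,0],"fingers":-1},{"dp":[0,0,0],"delta_rot":[0,0,0],"fingers":-1},{"dp":[0,0,0],"delta_rot":[0,0,0],"fingers":-1}]'
```

```text
t: 5.4
tcp_pos: [0.4557, -0.2912, 0.1391]
tool_rot: [0.978, 0.211, 0.0, 0.0]
force: [-0.4, 1.8, 5.3]
finger_gap: 0.337
gripper_force: 45.8
```

Contact, with +5 N on the mat. I'll release and rise.

```bash
python3 -m crank '[{"dp":[0,0,0],"delta_rot":[0,0,0],"fingers":1},{"dp":[0,0,0],"delta_rot":[0,0,0],"fingers":1},{"dp":[0,0,0],"delta_rot":[0,0,0],"fingers":1},{"dp":[0,0,0],"delta_rot":[0,0,0],"fingers":1},{"dp":[0,0,0],"delta_rot":[0,0,0],"fingers":1},{"dp":[0,0,0],"delta_rot":[0,0,0],"fingers":1},{"dp":[0,0,-0.02],"delta_rot":[0,0,0],"fingers":1},{"dp":[0,0,-0.05],"delta_rot":[0,0,0],"fingers":1},{"dp":[0,0,-0.07],"delta_rot":[0,0,0],"fingers":1},{"dp":[0,0,-0.06],"delta_rot":[0,0,0],"fingers":1},{"dp":[0,0,0],"delta_rot":[0,0,0],"fingers":1},{"dp":[0,0,0],"delta_rot":[0,0,0],"fingers":1}]'
python3 go.py .4625 -.1608 .138
```

```text
t: 6.4
tcp_pos: [0.4563, -0.2918, 0.241]
tool_rot: [0.978, 0.211, 0.002, 0.002]
force: [-0.3, 0.6, -0.4]
finger_gap: 0.999
gripper_force: 0.0
t 6.4 tcp [ 0.4563 -0.2918  0.241 ] zaxis [ 0.004  -0.0039 -1.    ] F [-0.2855  0.5701 -0.3535] gap 0.9987667493485587 0.0
dp total (units): [ 0.119  -0.2347  0.2049]
```

```bash
python3 -m crank '[{"dp":[0.03,-0.058,0],"delta_rot":[0,0,0],"fingers":1},{"dp":[0.03,-0.058,0],"delta_rot":[0,0,0],"fingers":1},{"dp":[0.03,-0.058,0],"delta_rot":[0,0,0],"fingers":1},{"dp":[0.03,-0.058,0],"delta_rot":[0,0,0],"fingers":1},{"dp":[0,0,0.04],"delta_rot":[0,0,0],"fingers":1},{"dp":[0,0,0.05],"delta_rot":[0,0,0],"fingers":1},{"dp":[0,0,0.04],"delta_rot":[0,0,0],"fingers":1},{"dp":[0,0,0],"delta_rot":[0,0,0],"fingers":1},{"dp":[0,0,0],"delta_rot":[0,0,0],"fingers":1},{"dp":[0,0,0],"delta_rot":[0,0,0],"fingers":1}]'
python3 go.py .4625 -.1608 .1392
python3 - <<'E'
from h import *
a,_=shot("side","s3")
cv2.imwrite("pics/s3c.png",cv2.resize(a[80:220,230:380,::-1],None,fx=3,fy=3,interpolation=cv2.INTER_CUBIC))
E
```

```text
t: 7.23
tcp_pos: [0.4623, -0.1608, 0.1735]
tool_rot: [0.978, 0.211, -0.0, -0.0]
force: [-0.1, -0.1, -0.5]
finger_gap: 1.0
gripper_force: 0.0
t 7.2333 tcp [ 0.4623 -0.1608  0.1735] zaxis [-0.0004  0.0003 -1.    ] F [-0.0639 -0.0826 -0.4664] gap 0.999737842149192 0.0
dp total (units): [0.0003 0.0001 0.0686]
```

View pics/s3c.png

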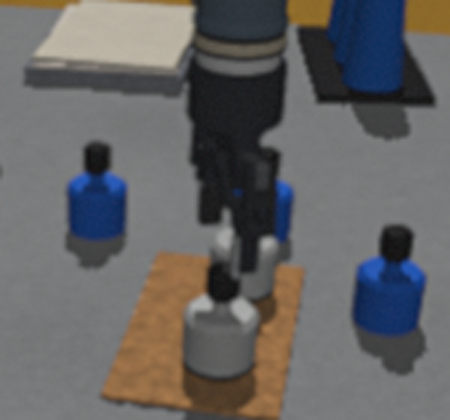

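The far weight stands upright at (255,265). The fingers at (210,215) and (250,260) straddle the near knob at (223,282). I'll descend, close and lift.

```bash
python3 -m crank '[{"dp":[0,0,0.03],"delta_rot":[0,0,0],"fingers":1},{"dp":[0,0,0.025],"delta_rot":[0,0,0],"fingers":1},{"dp":[0,0,0.013],"delta_rot":[0,0,0],"fingers":1},{"dp":[0,0,0],"delta_rot":[0,0,0],"fingers":1},{"dp":[0,0,0],"delta_rot":[0,0,0],"fingers":-1},{"dp":[0,0,0],"delta_rot":[0,0,0],"fingers":-1},{"dp":[0,0,0],"delta_rot":[0,0,0],"fingers":-1},{"dp":[0,0,0],"delta_rot":[0,0,0],"fingers":-1},{"dp":[0,0,0],"delta_rot":[0,0,0],"fingers":-1},{"dp":[0,0,0],"delta_rot":[0,0,0],"fingers":-1},{"dp":[0,0,0],"delta_rot":[0,0,0],"fingers":-1},{"dp":[0,0,0],"delta_rot":[0,0,0],"fingers":-1}]' 45; python3 go.py .4625 -.1608 .1392
```

```text
t: 8.28
tcp_pos: [0.4621, -0.1601, 0.14]
tool_rot: [0.978, 0.211, -0.0, -0.0]
force: [-1.1, 3.5, 5.9]
finger_gap: 0.333
gripper_force: 44.2
t 8.2833 tcp [ 0.4621 -0.1601  0.14  ] zaxis [-0.0003  0.0006 -1.    ] F [-1.0996  3.5337  5.8874] gap 0.33292625262814457 44.18457905383548
dp total (units): [0.0002 0.0015 0.0015]
```

```bash
python3 -m crank '[{"dp":[0,0,-0.01],"delta_rot":[0,0,0],"fingers":-1},{"dp":[0,0,-0.02],"delta_rot":[0,0,0],"fingers":-1},{"dp":[0,0,-0.03],"delta_rot":[0,0,0],"fingers":-1},{"dp":[0,0,-0.03],"delta_rot":[0,0,0],"fingers":-1},{"dp":[0,0,-0.01],"delta_rot":[0,0,0],"fingers":-1},{"dp":[0,0,0],"delta_rot":[0,0,0],"fingers":-1},{"dp":[0,0,0],"delta_rot":[0,0,0],"fingers":-1},{"dp":[0,0,0],"delta_rot":[0,0,0],"fingers":-1},{"dp":[0,0,0],"delta_rot":[0,0,0],"fingers":-1},{"dp":[0,0,0],"delta_rot":[0,0,0],"fingers":-1},{"dp":[0,0,0],"delta_rot":[0,0,0],"fingers":-1}]'
python3 - <<'E'
from h import *
F=[]
for i in range(6):
    manip.snapshot("side"); s=manip.sense(); F.append([s["force"][2],s["tcp_pos"][2],s["gripper_force"]])
print(np.round(F,3),np.mean(F,0))
E
python3 go.py .552 .16 .24
```

```text
t: 9.2
tcp_pos: [0.4621, -0.1606, 0.1888]
tool_rot: [0.978, 0.211, -0.0, -0.0]
force: [-0.1, 0.3, -6.5]
finger_gap: 0.336
gripper_force: 45.3
[[-7.127  0.189 45.333]
 [-6.122  0.189 45.333]
 [-6.581  0.189 45.334]
 [-6.855  0.189 45.333]
 [-5.435  0.189 45.335]
 [-6.207  0.189 45.334]] [-6.38779598  0.18917019 45.33384669]
t 9.5 tcp [ 0.4624 -0.1607  0.1894] zaxis [-0.0001  0.0001 -1.    ] F [-0.384   0.07   -6.2075] gap 0.3288387026277765 45.334176596661564
dp total (units): [ 0.4277 -0.5105 -0.1013]
```

The near weight reads 6.4 N against 4.0 N, so it is clearly the heavier. I'll carry it to the stack.

```bash
python3 -m crank '[{"dp":[0,0,-0.018],"delta_rot":[0,0,0],"fingers":-1},{"dp":[0,0,-0.018],"delta_rot":[0,0,0],"fingers":-1},{"dp":[0.01,-0.012,0],"delta_rot":[0,0,0],"fingers":-1},{"dp":[0.02,-0.024,0],"delta_rot":[0,0,0],"fingers":-1},{"dp":[0.03,-0.036,0],"delta_rot":[0,0,0],"fingers":-1},{"dp":[0.03,-0.036,0],"delta_rot":[0,0,0],"fingers":-1},{"dp":[0.03,-0.036,0],"delta_rot":[0,0,0],"fingers":-1},{"dp":[0.03,-0.036,0],"delta_rot":[0,0,0],"fingers":-1},{"dp":[0.03,-0.036,0],"delta_rot":[0,0,0],"fingers":-1},{"dp":[0.03,-0.036,0],"delta_rot":[0,0,0],"fingers":-1},{"dp":[0.03,-0.036,0],"delta_rot":[0,0,0],"fingers":-1}]' && python3 -m crank '[{"dp":[0.03,-0.036,0],"delta_rot":[0,0,0],"fingers":-1},{"dp":[0.03,-0.036,0],"delta_rot":[0,0,0],"fingers":-1},{"dp":[0.03,-0.036,0],"delta_rot":[0,0,0],"fingers":-1},{"dp":[0.03,-0.036,0],"delta_rot":[0,0,0],"fingers":-1},{"dp":[0.03,-0.036,0],"delta_rot":[0,0,0],"fingers":-1},{"dp":[0.02,-0.024,0],"delta_rot":[0,0,0],"fingers":-1},{"dp":[0.01,-0.012,0],"delta_rot":[0,0,0],"fingers":-1},{"dp":[0.007,-0.006,0],"delta_rot":[0,0,0],"fingers":-1},{"dp":[0,0,0],"delta_rot":[0,0,0],"fingers":-1},{"dp":[0,0,0],"delta_rot":[0,0,0],"fingers":-1},{"dp":[0,0,0],"delta_rot":[0,0,0],"fingers":-1},{"dp":[0,0,0],"delta_rot":[0,0,0],"fingers":-1}]'
python3 go.py .552 .159 .206
python3 - <<'E'
from h import *
a,_=shot("side","s4"); b,_=shot("top","t4")
cv2.imwrite("pics/s4c.png",cv2.resize(cv2.hconcat([a[100:350,150:380,::-1],b[100:350,100:380,::-1]]),None,fx=1.5,fy=1.5,interpolation=cv2.INTER_CUBIC))
E
```

```text
t: 10.42
tcp_pos: [0.5125, 0.0217, 0.2079]
tool_rot: [0.978, 0.211, 0.0, 0.0]
force: [0.8, 0.2, -6.8]
finger_gap: 0.33
gripper_force: 45.7
t: 11.42
tcp_pos: [0.5515, 0.1586, 0.2074]
tool_rot: [0.978, 0.21, -0.0, 0.0]
force: [0.8, -0.5, -6.9]
finger_gap: 0.334
gripper_force: 45.7
t 11.4167 tcp [0.5515 0.1586 0.2074] zaxis [-0.0007 -0.0003 -1.    ] F [ 0.8323 -0.4646 -6.8685] gap 0.33357477012152864 45.6778948380088
dp total (units): [ 0.0012 -0.0003  0.0027]
```

View pics/s4c.png

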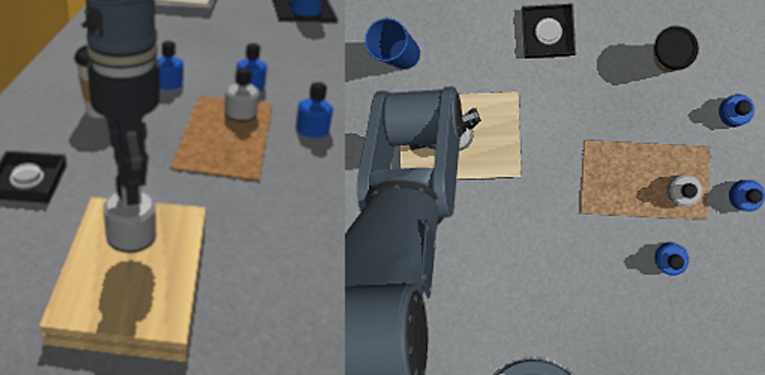

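The picture shows the heavier weight at (131,220), upright and about 4 cm above the middle of the board. The lighter one stands on the mat at (242,98), and the bystanders have not moved. I'll let it settle and hand in.

```bash
python3 -m crank '[{"dp":[0,0,0],"delta_rot":[0,0,0],"fingers":-1},{"dp":[0,0,0],"delta_rot":[0,0,0],"fingers":-1},{"dp":[0,0,0],"delta_rot":[0,0,0],"fingers":-1},{"dp":[0,0,0],"delta_rot":[0,0,0],"fingers":-1},{"dp":[0,0,0],"delta_rot":[0,0,0],"fingers":-1},{"dp":[0,0,0],"delta_rot":[0,0,0],"fingers":-1}]'; python3 -c "
from station import manip
print(manip.sign_off())"
```

```text
t: 12.02
tcp_pos: [0.5518, 0.1596, 0.2074]
tool_rot: [0.978, 0.211, -0.0, -0.0]
force: [0.4, 0.0, -6.8]
finger_gap: 0.334
gripper_force: 45.7
the job is handed in; nothing more can be done
None
```

The arm is holding the heavier weight (about 0.65 kg against 0.41 kg) upright and still, about 4 cm above the middle of the top board; the lighter one stands on the mat, the tumbler, cup and lid were not touched, and the job was handed in at 12 s.

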